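Pull the stuck copper lid off the dome stake

ROBOT

A 7-joint arm with a two-finger parallel gripper is mounted at the origin on the work surface. World frame = base frame: x ahead of the robot, y to its left, z up, the work surface at z = 0. Lengths are in mm, angles in degrees, forces in N, time in s.
With the tool pointing down it reaches from about 400 to 875 mm from the base axis. Payload 6.5 kg.
Tool frame: the origin (TCP) lies at the very end of the fingers, on their centre line; the grasp point (between the pads) lies 19 mm behind it; z points along the fingers, y is the direction in which the jaws open and shut (so a half turn about z gives the same grasp; the last joint's range is limited). The gripper opens to 88 mm and grips with 3 to 60 N. Pads are 18 mm wide; open, the fingers measure 123 mm over their backs; the gripper's body (75 mm by 187 mm) begins 45 mm behind the grasp point.
Start: joints at [61.009, 30.733, -0.252, 88.115, 0.149, 61.152, -4.079], TCP at [276.738, -588.138, 238.716] pointing down, gripper open.
Joint ranges: [-154.64, 154.64], [-21.42, 123.67], [-72.66, 72.17], [13.99, 137.28], [-74.86, 254.86], [10.95, 109.41], [-158.01, 158.01]. Speed limits (degrees/s): [136.94, 136.94, 180, 180, 180, 180, 180].

INTERFACE

Orientations are given as [roll, pitch, yaw] about the fixed x, y, z axes, in that order (R = Rz(yaw) Ry(pitch) Rx(roll)).
In Python, from cell import r gives the robot as it stands. The module is installed in compiled form; this text tells all that it offers.
- The arm moves only by the tool step_arm, never from a script. Its argument "increments" is text: rows parted by semicolons, each of 7 numbers parted by spaces: the opening, from 0 (shut) to 1 (fully open), then the shift along the tool's x, y, z in cm, then the turn, a rotation vector about the tool's x, y, z in degrees. In form: jaw x y z rx ry rz; .... A call has 1 to 8 rows; each row is the pose to reach, as a shift and turn from the pose commanded when the call began, along the tool's axes at that moment; what a row does not reach only later rows make up. A row lasts 1/10 s, in which the tool goes at most 50 mm and 8.59 degrees, less where a joint would pass 70% of its speed; a pose out of reach is approached as far as the arm can. A call with a gripper value outside its range is refused whole. The fingers move at their own pace and stop on an object; the grip force is fixed at half the most. Time passes only in rows, so rows that repeat a pose let the fingers close. It gives the time, the measured TCP pose, the force and the opening at its end, in the units of the state.
- r.get_obs(): the state, without advancing time (a new reading comes with each control period).
- r.camera(name): name is "side" or "top" or "wrist"; returns a dict with "pixels" (480x640x3 uint8, red, green, blue), "fovy" (degrees; the focal length in pixels is half the picture's height over the tangent of half this angle, whatever the lens; pixels are square), "cx", "cy" (the principal point, pixels), "origin" and "attitude" of the camera in the world. Camera axes: x right, y down, z forward; pixel columns grow to the right and rows downward; lengths in mm; the calibration is good to about 2 mm. A picture is of the moment at which its call begins. There is no depth.
- r.close_job(): hands the job in, once; it reports no verdict.
Trained networks look in a picture, given as the dict that the camera call returned (one of the last four; its "shot" number tells which), for a name from the list of things; names that differ only in an ending like _2 or _b are one class to them, and where a whole thing is asked for, a point or a joint stands for the part that bears it (a point fixed in the world has none). Each returns a list of dicts, best first, with "p" (0 to 1); they miss things now and then, are a little off and sometimes report something else, mostly with a low value. They report only what shows in the picture. A call takes as long as a camera call.
- r.trace(picture, thing): "mask" (480x640 bool, what is visible of it) and "bbox" ([centre column, centre row, width, height] in pixels, round what is visible of it).
The state is a dict: "clock": time; "q": joint angles; "dq": joint speeds; "effort": joint torques, N m; "position": TCP position; "ee_rot": TCP orientation; "contact_force": force on the tool from outside, world axes, zero at the start; "torque": the same for the moment, N m; "finger_gap": finger opening in mm.
Only numpy, scipy, OpenCV 4.12 (cv2) and the standard library are available. Lean on these libraries where they do the work, as an engineer would, in place of code of your own. Each camera call takes 0.05 s, during which the arm holds its last target.

TASK

The copper lid in the vise is jammed on its stake. Take the stirrup puller by its wooden handle, hook its feet under the lid's rim and pull the lid up off the stake, then stand the puller on the wooden board with the lid still resting in it and let go. Don't touch the lid with the fingers, don't tip it over or let the puller drop, and leave the other lid on the bench alone.

Things in the scene. Friction and masses are not known exactly. Their poses are not given: they have to be found in the camera images.
- lid: Copper hat-shaped lid on the stake in the vise. Flat rim 76 mm across, 4 thick; closed crown 40 across; 34 tall. Origin: centre of rim's underside, z up, 118 mm above z=0. Stake head (26 across) reaches 30 mm above the origin to 16 below, then an 18 mm stem; clear once lifted 30 mm. Spring balls hold it with 6-12 N for the first 5 mm. Vise (83 mm around the axis) ends 44 mm below the origin.
- puller: Steel stirrup 106 mm wide (y), upright wood handle on top; stands on its feet. Origin: midway between feet, at their underside; z up. Legs y=+-48 to 53 mm; feet turn in to y=+-24, 50 mm long in x, 6 thick. Open along x, both ways: slides on along x with feet under the rim. Crossbar z 74-82; handle 24x24 mm square to x, y, z 82-138. About 0.26 kg. Starts on the iron plate, top at z=12 mm.
- board: Fixed plain wooden board, 200 x 200 mm, 14 mm thick, lying on the iron bench plate. Origin: centre of its underside, edges along x and y; its top is 14 mm above the origin (26 mm above the work surface).
- spare_lid: A second lid of the same shape and size, standing rim down on the iron plate beyond the vise; not to be moved. Origin: centre of the rim's underside.

How it is judged (in metres and radians):
On the way, in this order (a step that is already met when the one before it is completed fails the run):
1. the held puller is hooked on: its feet are below the rim of the lid, which still sits on the stake (x of lid in the frame of puller between -0.022 and 0.022 m and y of lid in the frame of puller between -0.018 and 0.018 m and z of lid in the frame of puller between 0.003 and 0.05 m and distance of lid from where it was at the start of the episode below 0.01 m and contact force between the fingers and puller above 0.5 N), for 0.05 s.
2. the lid rests in the held puller, at least 35 mm above its seat on the stake (x of lid in the frame of puller between -0.022 and 0.022 m and y of lid in the frame of puller between -0.018 and 0.018 m and height (world z) of lid above 0.153 m and contact force between lid and puller above 0.2 N and contact force between the fingers and puller above 0.5 N), for 0.1 s.
At the end, for the whole second after the job is handed in: The puller stands upright (within 7 degrees) on the board, its centre within 70 mm of the board's middle along each edge; the lid lies level (within 10 degrees) in it on its feet, at most 35 mm off its centre; both are at rest and the puller is released (x of puller in the frame of board between -0.07 and 0.07 m and y of puller in the frame of board between -0.07 and 0.07 m and z of puller in the frame of board below 0.022 m and angle between puller's own z axis and vertical below 0.12 rad and z of lid in the frame of board below 0.03 m and angle between lid's own z axis and vertical below 0.17 rad and horizontal distance between lid and puller below 0.035 m and linear speed of each of lid, puller below 0.02 m/s and contact force between the fingers and puller below 0.05 N); the robot touches nothing.
It fails at once if the fingers touch the lid (contact force between the fingers and lid above 0.5 N).
It fails at once if the lid is tipped over (more than 40 degrees) (angle between lid's own z axis and vertical above 0.7 rad).
It fails at once if the puller is let go more than 20 mm above the board (contact force between the fingers and puller below 0.05 N and z of puller in the frame of board above 0.034 m).
It fails at once if the other lid is moved by more than 20 mm (distance of spare_lid from where it was at the start of the episode above 0.02 m).
It also fails if it takes over 58 s, if anything falls off the work surface, if the arm or the gripper's body presses on something with over 40 N, if the wrist force passes 120 N, or if a joint passes its speed limit or range.

## Working session

There is one attempt and no reset: what is moved stays moved. The work goes in short steps, Python scripts to look and compute and a tool call to move; the robot and the scene stay as the last step left them, time stands still between calls to the robot, and variables do not carry over. Pictures are saved under pics/ and viewed, and the job is handed in when it is done.

Besides the shell and the picture viewer there is one more tool, called after "Emit:" as a command line: name --argument value ..., lists and objects as JSON in quotes. step_arm: Moves the arm, as the interface text tells. Its arguments: {"type":"object","properties":{"increments":{"type":"string"}},"required":["increments"]}

```bash
mkdir -p pics; python3 - <<'E'
from cell import r
import cv2, numpy as np
o=r.get_obs();print({k:np.round(v,2).tolist() for k,v in o.items()})
for n in ["side","top","wrist"]:
    c=r.camera(n); cv2.imwrite(f"pics/a_{n}.png",c["pixels"][:,:,::-1])
    print(n,{k:np.round(c[k],3).tolist() for k in c if k!="pixels"})
    for t in ["lid","puller","board"]:
        print(t,[(round(d["p"],2),np.round(d["bbox"],1).tolist()) for d in r.trace(c,t)])
E
```

```text
{'clock': 0.0, 'q': [61.01, 30.78, -0.26, 88.17, 0.15, 61.15, -4.08], 'dq': [-0.01, -0.01, 0.05, 0.09, -0.04, -0.11, 0.13], 'effort': [-0.0, -57.1, 0.99, -25.16, -0.06, 0.02, 0.0], 'position': [276.49, -587.59, 237.84], 'ee_rot': [-179.9, 0.01, 25.21], 'contact_force': [0.02, 0.33, -0.6], 'torque': [0.01, -0.09, 0.04], 'finger_gap': 88.06}
side {'fovy': 44.702, 'cx': 314.954, 'cy': 239.169, 'origin': [-65.038, 593.469, 787.982], 'attitude': [-128.272, 0.741, -131.475], 'shot': 1}
lid [(0.45, [192.8, 263.4, 41.6, 26.9]), (0.17, [465.1, 235.1, 134.8, 85.8])]
puller [(0.85, [235.7, 369.9, 64.6, 95.1]), (0.57, [191.2, 264.8, 38.5, 28.0])]
board [(0.63, [464.2, 235.6, 137.6, 84.8])]
top {'fovy': 49.709, 'cx': 324.536, 'cy': 237.565, 'origin': [397.117, 10.085, 1013.296], 'attitude': [-166.992, -0.127, -92.542], 'shot': 2}
lid [(0.89, [318.0, 261.2, 43.2, 42.6])]
puller [(0.61, [162.9, 326.2, 72.0, 35.4])]
board [(0.62, [483.6, 310.9, 105.2, 113.1])]
wrist {'fovy': 70.074, 'cx': 319.73, 'cy': 238.499, 'origin': [339.193, -558.117, 385.926], 'attitude': [164.492, 0.046, -64.867], 'shot': 3}
lid []
puller []
board [(0.72, [147.2, 16.3, 74.5, 32.6])]
```

View pics/a_side.png

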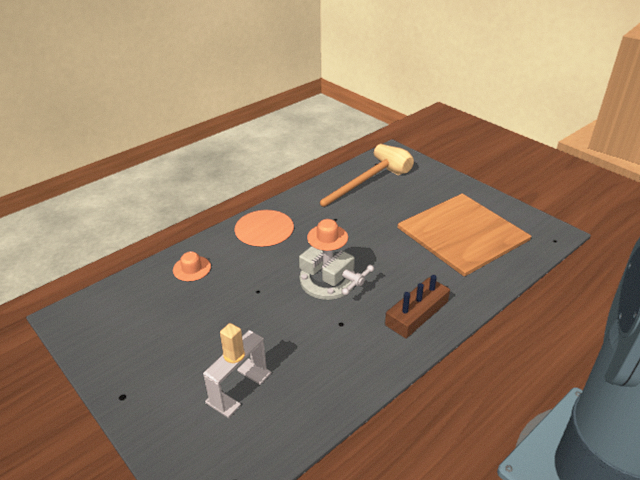

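View pics/a_top.png

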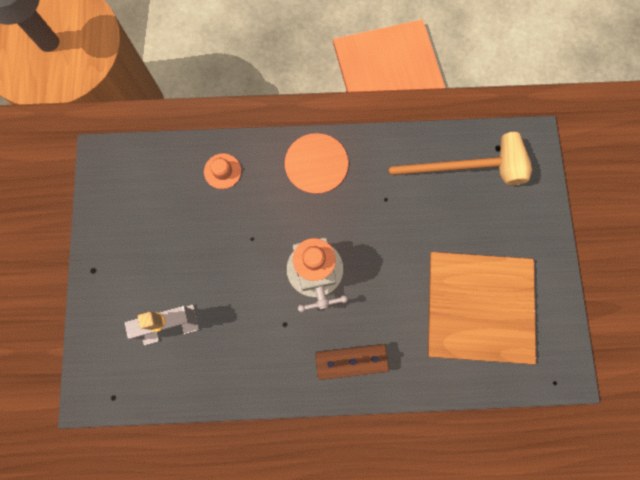

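View pics/a_wrist.png

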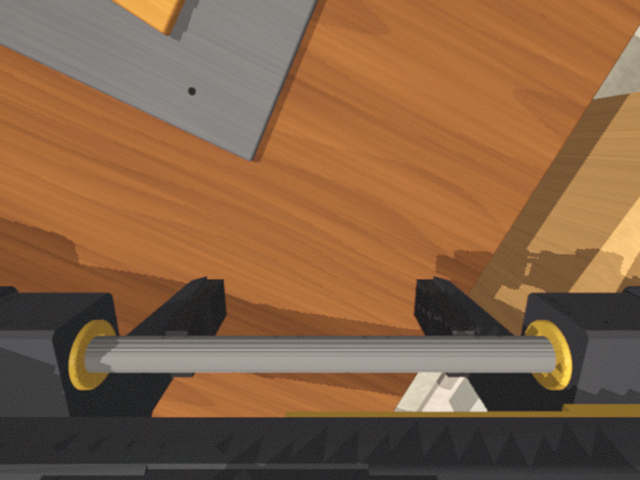

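```bash
cat > h.py <<'E'
from cell import r
import cv2, numpy as np
from scipy.spatial.transform import Rotation as Ro
from scipy.optimize import minimize, least_squares
def cam(c):
    R=Ro.from_euler('xyz',c["attitude"],degrees=True).as_matrix()
    f=240/np.tan(np.radians(c["fovy"])/2)
    return R,np.array(c["origin"]),f,c["cx"],c["cy"]
def proj(c,P):
    R,o,f,cx,cy=cam(c); q=(np.asarray(P,float)-o)@R
    return np.c_[cx+f*q[:,0]/q[:,2],cy+f*q[:,1]/q[:,2]]
def back(c,uv,z):
    R,o,f,cx,cy=cam(c); uv=np.atleast_2d(uv)
    d=np.c_[(uv[:,0]-cx)/f,(uv[:,1]-cy)/f,np.ones(len(uv))]@R.T
    return o+d*((z-o[2])/d[:,2])[:,None]
def box(a,b,c_,d,e,f_): return np.array([[x,y,z] for x in(a,b) for y in(c_,d) for z in(e,f_)],float)
PB=[box(-12,12,-12,12,82,138),box(-12,12,-53,53,74,82),box(-12,12,48,53,0,80),box(-12,12,-53,-48,0,80),box(-25,25,24,53,0,6),box(-25,25,-53,-24,0,6)]
def sil(c,parts,x,y,z,yaw,s=1):
    m=np.zeros((480,640),np.uint8); R=Ro.from_euler('z',yaw,degrees=True).as_matrix()
    for b in parts:
        h=cv2.convexHull(proj(c,b@R.T+[x,y,z]).astype(np.float32))
        cv2.fillConvexPoly(m,np.round(h*16).astype(np.int32),1,shift=4)
    return m
t=np.linspace(0,2*np.pi,40)[:-1]
def cyl(r_,a,b): return np.array([[r_*np.cos(u),r_*np.sin(u),z] for u in t for z in(a,b)])
LB=[cyl(38,0,4),cyl(20,4,34)]
def iou(a,b): return (a&b).sum()/max(1,(a|b).sum())
E
python3 - <<'E'
from h import *
cs={n:r.camera(n) for n in["side","top"]}
tr={}
for n,c in cs.items():
    for t_ in["puller","lid","spare_lid","board"]:
        for d in r.trace(c,t_):
            print(n,t_,round(d["p"],2),np.round(d["bbox"]).tolist())
            tr.setdefault((n,t_),d["mask"].astype(np.uint8))
# puller fit
def fit(parts,key,x0,z,ns=("side","top"),yaw=True):
    ms=[(cs[n],tr[(n,key)]) for n in ns]
    def cost(p): return -sum(iou(sil(c,parts,p[0],p[1],z,p[2] if yaw else 0),m) for c,m in ms)
    best=min((minimize(cost,[x0[0],x0[1],a],method="Nelder-Mead",options=dict(initial_simplex=[[x0[0],x0[1],a],[x0[0]+15,x0[1],a],[x0[0],x0[1]+15,a],[x0[0],x0[1],a+8]])) for a in((-15,0,15) if yaw else (0,))),key=lambda q:q.fun)
    return best.x,[round(float(iou(sil(c,parts,best.x[0],best.x[1],z,best.x[2] if yaw else 0),m)),3) for c,m in ms],best
t_=cs["top"]
x0=back(t_,[150,321],150)[0]
print("puller0",x0)
for ns in(("side","top"),("side",),("top",)): print("puller",ns,fit(PB,"puller",x0,12,ns)[:2])
l0=back(t_,[314,260],140)[0]
print("lid",l0,fit(LB,"lid",l0,118,("top",),False)[:2])
b=tr[("top","board")];q=cv2.minAreaRect(np.argwhere(b)[:,::-1].astype(np.float32));print("board",q,back(t_,[q[0]],26))
print("spare",back(t_,[222,170],30))
p=fit(PB,"puller",x0,12)[0]; l=fit(LB,"lid",l0,118,("top",),False)[0]
for n,c in cs.items():
    im=c["pixels"][:,:,::-1].copy()
    for s in (sil(c,PB,p[0],p[1],12,p[2]),sil(c,LB,l[0],l[1],118,0)):
        cv2.drawContours(im,cv2.findContours(s,0,2)[0],-1,(0,255,0),1)
    cv2.imwrite(f"pics/b_{n}.png",im)
a=cv2.imread("pics/b_side.png")[190:430,150:400];b=cv2.imread("pics/b_top.png")[220:380,100:360]
cv2.imwrite("pics/b_c.png",np.hstack([cv2.resize(a,(400,384)),cv2.resize(b,(400,246)) if 0 else cv2.copyMakeBorder(cv2.resize(b,(400,246)),0,138,0,0,0)]))
E
```

```text
side puller 0.93 [236.0, 370.0, 66.0, 96.0]
side lid 0.7 [326.0, 233.0, 44.0, 29.0]
side spare_lid 0.74 [191.0, 265.0, 39.0, 32.0]
side board 0.68 [462.0, 236.0, 135.0, 82.0]
top puller 0.92 [161.0, 325.0, 74.0, 38.0]
top lid 0.95 [316.0, 261.0, 43.0, 40.0]
top spare_lid 0.59 [222.0, 172.0, 36.0, 30.0]
top board 0.61 [484.0, 312.0, 106.0, 114.0]
puller0 [467.93263502 292.8744061  150.        ]
puller ('side', 'top') (array([470.65802407, 300.63436915,  13.1704679 ]), [0.906, 0.878])
puller ('side',) (array([468.96809934, 300.84858707,  12.45034165]), [0.916])
puller ('top',) (array([470.4979074 , 302.01067968,  13.80914494]), [0.887])
lid [559.97473349  18.98417028 140.        ] (array([ 5.65359586e+02,  1.96941293e+01, -4.69579728e-01]), [0.92])
board ((482.4706115722656, 307.4991455078125), (108.10030364990234, 108.45309448242188), 1.6846843957901) [[ 475.65234213 -295.62889206   26.        ]]
spare [[772.04770941 197.29970352  30.        ]]
```

View pics/b_c.png

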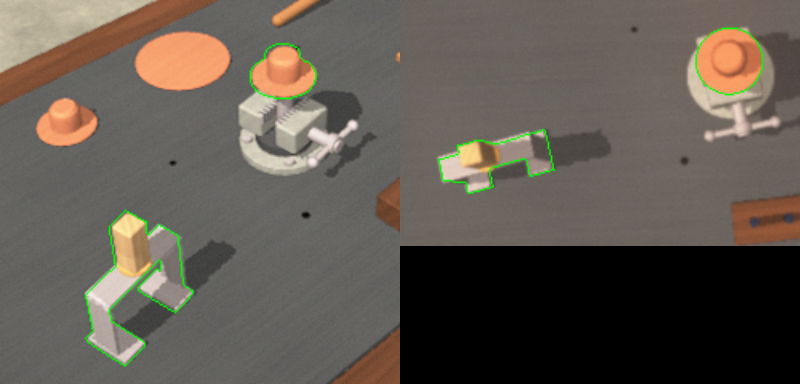

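```bash
python3 - <<'E'
from h import *
cs={n:r.camera(n) for n in["side","top"]}
ms={}
for n,c in cs.items():
    m=r.trace(c,"lid")[0]; print(n,m["p"],m["bbox"]); ms[n]=m["mask"].astype(np.uint8)
for ns in(("side","top"),("side",),("top",)):
    f=lambda p:-sum(iou(sil(cs[n],LB,p[0],p[1],118,0),ms[n]) for n in ns)
    q=minimize(f,[562,19],method="Nelder-Mead",options=dict(initial_simplex=[[555,12],[575,15],[560,30]]));print(ns,q.x,q.fun)
# colour-based mask
for n,c in cs.items():
    hsv=cv2.cvtColor(c["pixels"],cv2.COLOR_RGB2HSV); k=((hsv[...,0]<13)&(hsv[...,1]>120)&(hsv[...,2]>90)).astype(np.uint8)
    k&=cv2.dilate(ms[n],np.ones((9,9))); ms[n]=k
for ns in(("side","top"),("side",),("top",)):
    f=lambda p:-sum(iou(sil(cs[n],LB,p[0],p[1],118,0),ms[n]) for n in ns)
    q=minimize(f,[562,19],method="Nelder-Mead",options=dict(initial_simplex=[[555,12],[575,15],[560,30]]));print("col",ns,q.x,q.fun)
E
```

```text
side 0.87 [327.8, 234.0, 41.6, 30.6]Traceback (most recent call last):
  File "<stdin>", line 5, in <module>
IndexError: list index out of range
```

```bash
python3 - <<'E'
from h import *
cs={n:r.camera(n) for n in["side","top"]}
ms={}
roi=dict(side=(327,234),top=(316,261))
for n,c in cs.items():
    hsv=cv2.cvtColor(c["pixels"],cv2.COLOR_RGB2HSV); k=((hsv[...,0]<13)&(hsv[...,1]>120)&(hsv[...,2]>90)).astype(np.uint8)
    g=np.zeros_like(k);cv2.circle(g,roi[n],27,1,-1); ms[n]=k&g; print(n,ms[n].sum())
for ns in(("side","top"),("side",),("top",)):
    f=lambda p:-sum(iou(sil(cs[n],LB,p[0],p[1],118,0),ms[n]) for n in ns)
    q=minimize(f,[562,19],method="Nelder-Mead",options=dict(initial_simplex=[[555,12],[575,15],[560,30]]));print("col",ns,q.x,q.fun)
print(r.get_obs()["clock"])
E
```

```text
side 884
top 1425
col ('side', 'top') [565.85512668  18.57200271] -1.760873940339975
col ('side',) [565.3666141   17.88405906] -0.8339622641509434
col ('top',) [565.78777552  19.41951227] -0.9344262295081968
1.4
```

```bash
cat >> h.py <<'E'
def inc(xyz,yaw,base=None):
    o=r.get_obs()
    p=np.array(o["position"]) if base is None else np.array(base[:3]); R0=Ro.from_euler('xyz',o["ee_rot"],degrees=True)
    if base is not None: R0=Ro.from_euler('xyz',[180,0,base[3]],degrees=True)
    R1=Ro.from_euler('xyz',[180,0,yaw],degrees=True)
    print(np.round(R0.inv().apply(np.array(xyz)-p)/10,2),np.round((R0.inv()*R1).as_rotvec(degrees=True),2))
E
python3 - <<'E'
from h import *
inc([520,-200,270],12.8); inc([470.5,301,250],12.8,[520,-200,270,12.8])
E
```

```text
[ 38.54 -24.76  -3.13] [-0.   0.  12.4]
[  6.27 -49.95   2.  ] [0. 0. 0.]
```

Emit:
step_arm --increments "1 4 -2.5 -0.4 0 0 2; 1 8 -5 -0.8 0 0 4; 1 12 -7.5 -1.2 0 0 6; 1 16 -10 -1.6 0 0 8; 1 20 -12.7 -2 0 0 10; 1 24 -15.3 -2.4 0 0 12; 1 27 -17.5 -2.8 0 0 12.4; 1 30 -19.5 -3.1 0 0 12.4"

```text
clock: 2.2
position: [466.0, -282.0, 270.2]
ee_rot: [180.0, -0.0, 12.8]
contact_force: [0.9, -0.2, -0.2]
finger_gap: 88.3
```

```bash
python3 - <<'E'
from h import *
print(r.get_obs()["q"]); inc([530,-80,270],12.8); inc([470.5,301,250],12.8,[530,-80,270,12.8])
E
```

```text
[ 30.16903051  18.60686755  -4.63510268 102.1603051    1.71617751
  59.26823272 -52.25391032]
[ 10.73 -18.28   0.02] [ 0.02 -0.03  0.05]
[  2.64 -38.47   2.  ] [0. 0. 0.]
```

Emit:
step_arm --increments "1 2.6 -4 0 0 0 0; 1 5.2 -8 0 0 0 0; 1 7.8 -12 0 0 0 0; 1 9.5 -16 0 0 0 0; 1 10.7 -20 0 0 0 0; 1 11 -24 0 0 0 0; 1 11.3 -28 0 0 0 0; 1 11.6 -32 0 0 0 0"

```text
clock: 3.0
position: [507.0, 55.3, 269.9]
ee_rot: [180.0, -0.0, 12.8]
contact_force: [0.8, 0.0, 0.1]
finger_gap: 88.5
```

```bash
python3 - <<'E'
from h import *
print(r.get_obs()["q"]); inc([470.5,301,240],12.8)
E
```

```text
[  0.9715851   15.77888819 -14.65681593 106.51222935   4.64991703
  58.25838988 -92.81059866]
[  1.88 -24.77   2.99] [ 0.01 -0.02 -0.01]
```

Emit:
step_arm --increments "1 0.3 -4 0 0 0 0; 1 0.6 -8 0.5 0 0 0; 1 0.9 -12 1 0 0 0; 1 1.2 -16 1.5 0 0 0; 1 1.5 -20 2 0 0 0; 1 1.8 -23 2.5 0 0 0; 1 1.9 -24.8 3 0 0 0; 1 1.9 -24.8 3 0 0 0"

```text
clock: 3.8
position: [469.4, 302.7, 239.2]
ee_rot: [-179.9, 0.1, 13.1]
contact_force: [-0.1, -0.4, 0.0]
finger_gap: 88.1
```

```bash
python3 - <<'E'
from h import *
print(r.get_obs()["q"]); c=r.camera("wrist"); im=c["pixels"][:,:,::-1].copy()
s=sil(c,PB,470.5,301,12,12.8); cv2.drawContours(im,cv2.findContours(s,0,2)[0],-1,(0,255,0),1)
h=proj(c,Ro.from_euler('z',12.8,degrees=True).apply(np.array([[12,12,138],[12,-12,138],[-12,-12,138],[-12,12,138.]]))+[470.5,301,12])
cv2.polylines(im,[np.round(h).astype(int)],True,(255,0,0),1)
cv2.imwrite("pics/c.png",im); inc([470.5,301,105],12.8)
E
```

```text
[ -21.58548611   23.23078892  -20.31678236  101.27788628    9.26082424
   57.15827103 -122.36344588]
[ 0.03 -0.06 13.44] [0.   0.04 0.13]
```

View pics/c.png

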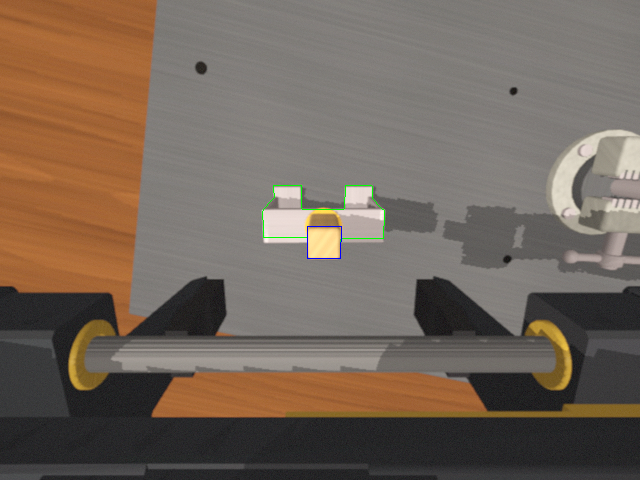

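Emit:
step_arm --increments "1 0 0 4 0 0 0; 1 0 0 8 0 0 0; 1 0 0 11.5 0 0 0; 1 0 0 13.3 0 0 0; 1 0 0 13.4 0 0 0; 0 0 0 13.4 0 0 0; 0 0 0 13.4 0 0 0; 0 0 0 13.4 0 0 0"

```text
clock: 4.65
position: [472.0, 300.1, 107.2]
ee_rot: [-180.0, -0.1, 12.8]
contact_force: [0.1, -0.7, 0.1]
finger_gap: 66.3
```

Emit:
step_arm --increments "0 0 0 0 0 0 0; 0 0 0 0 0 0 0; 0 0 0 0 0 0 0; 0 0 0 0 0 0 0; 0 0 0 0 0 0 0"

```text
clock: 5.15
position: [470.9, 299.8, 105.7]
ee_rot: [180.0, 0.0, 12.8]
contact_force: [0.3, 0.7, -0.7]
finger_gap: 26.5
```

Emit:
step_arm --increments "0 0 0 0 0 0 0; 0 0 0 0 0 0 0; 0 0 0 0 0 0 0; 0 0 0 -1 0 0 0; 0 0 0 -3 0 0 0; 0 0 0 -6 0 0 0; 0 0 0 -9 0 0 0; 0 0 0 -9 0 0 0"

```text
clock: 5.95
position: [473.1, 301.4, 200.1]
ee_rot: [-179.9, -0.4, 12.8]
contact_force: [0.1, 0.1, -1.9]
finger_gap: 24.1
```

```bash
python3 - <<'E'
from h import *
print(r.get_obs()["q"]); inc([473,-2,195.5],12.8)
for n in("side","wrist"):
    c=r.camera(n); cv2.imwrite(f"pics/d_{n}.png",c["pixels"][:,:,::-1])
E
```

```text
[ -21.87563165   25.88797004  -19.75697372  103.37157707   10.83200186
   52.15467121 -123.62611875]
[-6.73 29.59  0.34] [-0.15 -0.4  -0.01]
```

View pics/d_side.png

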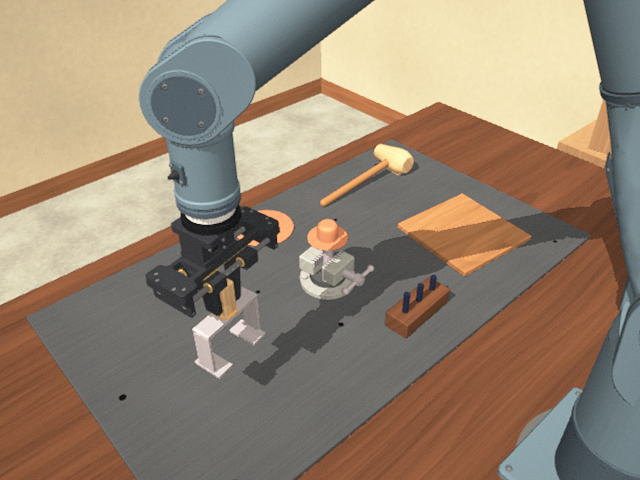

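Emit:
step_arm --increments "0 -1 4 0 0 0 0; 0 -2 8 0 0 0 0; 0 -3 12 0 0 0 0; 0 -4 16 0 0 0 0; 0 -5 20 0 0 0 0; 0 -6 24 0 0 0 0; 0 -6.5 28 0 0 0 0; 0 -6.7 29.6 0 0 0 0"

```text
clock: 6.85
position: [469.7, -8.3, 194.3]
ee_rot: [179.9, 0.2, 12.5]
contact_force: [0.6, -0.7, -2.0]
finger_gap: 23.6
```

Emit:
step_arm --increments "0 0 0 0 0 0 0; 0 0 0 0 0 0 0; 0 0 0 0 0 0 0"

```text
clock: 7.15
position: [470.7, -2.0, 195.2]
ee_rot: [-179.9, 0.1, 12.9]
contact_force: [-0.6, 0.2, -2.4]
finger_gap: 24.3
```

```bash
python3 - <<'E'
from h import *
o=r.get_obs();print(o["q"],o["position"],o["ee_rot"])
for n in("side","wrist","top"):
    c=r.camera(n); im=c["pixels"][:,:,::-1].copy()
    p=o["position"]
    for s,k in((sil(c,PB,p[0],p[1],p[2]-93.5,12.8),(0,255,0)),(sil(c,LB,565.5,18.8,118,0),(255,0,0))):
        cv2.drawContours(im,cv2.findContours(s,0,2)[0],-1,k,1)
    cv2.imwrite(f"pics/e_{n}.png",im)
a=[cv2.resize(cv2.imread("pics/e_side.png")[180:330,270:420],(400,400)),cv2.resize(cv2.imread("pics/e_top.png")[210:360,240:390],(400,400))]
cv2.imwrite("pics/e.png",np.hstack(a))
E
```

```text
[  7.76710772  17.68202502 -15.29369028 116.07370932   6.21801005
  47.06537776 -88.14517371] [470.70907674  -1.99255435 195.1911422 ] [-1.79946617e+02  5.78550122e-02  1.29399694e+01]
```

View pics/e.png

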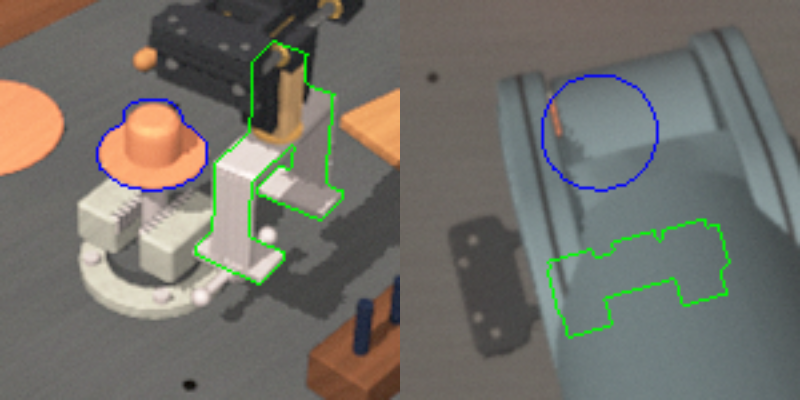

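View pics/e_wrist.png

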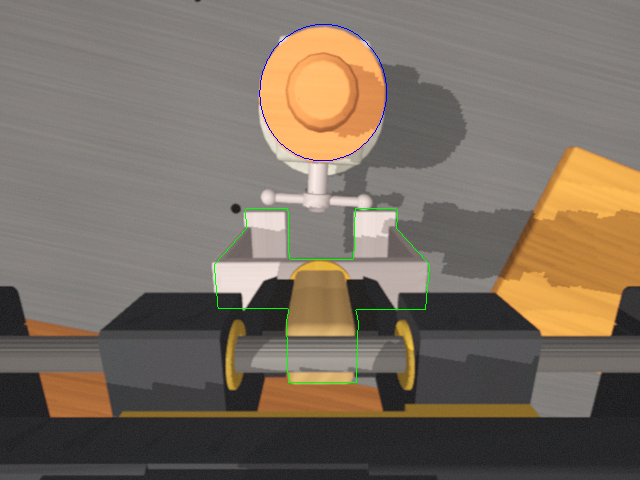

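Emit:
step_arm --increments "0 1.3 0.1 0 0 0 0; 0 2.6 0.1 0 0 0 0; 0 3.9 0.1 0 0 0 0; 0 5.2 0.1 0 0 0 0; 0 6.5 0.1 0 0 0 0; 0 7.8 0.1 0 0 0 0; 0 9 0.1 0 0 0 0; 0 9.7 0.1 0 0 0 0"

```text
clock: 8.1
position: [566.9, 17.7, 195.7]
ee_rot: [-180.0, -0.0, 12.9]
contact_force: [-0.4, -0.9, -1.9]
finger_gap: 23.6
```

Emit:
step_arm --increments "0 0 0 0 0 0 0; 0 0 0 0 0 0 0; 0 0 0 0 0 0 0"

```text
clock: 8.4
position: [565.4, 16.7, 195.6]
ee_rot: [180.0, 0.0, 12.8]
contact_force: [0.5, -0.2, -1.9]
finger_gap: 23.7
```

```bash
python3 - <<'E'
from h import *
o=r.get_obs();print(o["q"],o["position"],o["ee_rot"])
for n in("side","wrist"):
    c=r.camera(n); im=c["pixels"][:,:,::-1].copy()
    p=o["position"]
    for s,k in((sil(c,PB,p[0],p[1],p[2]-93.5,12.8),(0,255,0)),(sil(c,LB,565.5,18.8,118,0),(255,0,0))):
        cv2.drawContours(im,cv2.findContours(s,0,2)[0],-1,k,1)
    cv2.imwrite(f"pics/f_{n}.png",im)
a=[cv2.resize(cv2.imread("pics/f_side.png")[180:330,250:400],(400,400)),cv2.resize(cv2.imread("pics/f_wrist.png")[150:430,180:460],(400,400))]
cv2.imwrite("pics/f.png",np.hstack(a))
E
```

```text
[  4.65144528  26.26786304 -14.22474718 102.7513985    7.94360234
  51.99329085 -90.27476021] [565.39371005  16.702547   195.60822872] [1.79995333e+02 4.31176175e-02 1.27961741e+01]
```

View pics/f.png

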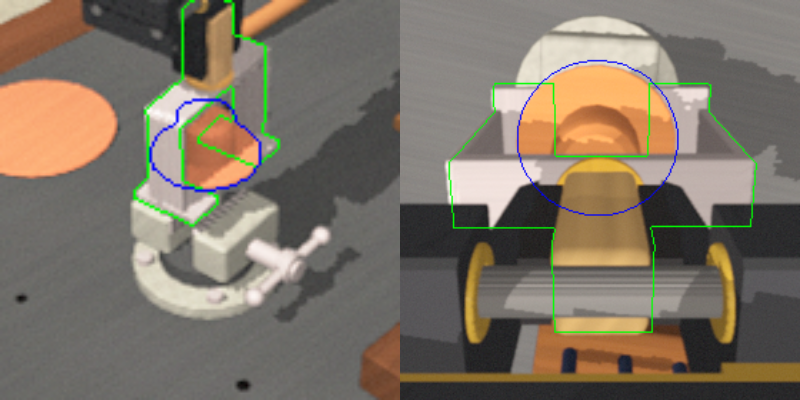

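Emit:
step_arm --increments "0 0 0 -0.3 0 0 0; 0 0 0 -0.6 0 0 0; 0 0 0 -0.9 0 0 0; 0 0 0 -1.1 0 0 0; 0 0 0 -1.2 0 0 0; 0 0 0 -1.3 0 0 0; 0 0 0 -1.4 0 0 0; 0 0 0 -1.5 0 0 0"

```text
clock: 9.3
position: [565.8, 16.8, 209.9]
ee_rot: [-180.0, 0.0, 12.8]
contact_force: [3.2, -0.5, -12.9]
finger_gap: 23.8
```

Emit:
step_arm --increments "0 0 0 -0.2 0 0 0; 0 0 0 -0.4 0 0 0; 0 0 0 -0.6 0 0 0; 0 0 0 -0.8 0 0 0; 0 0 0 -1 0 0 0; 0 0 0 -1.3 0 0 0; 0 0 0 -1.6 0 0 0; 0 0 0 -1.9 0 0 0"

```text
clock: 10.1
position: [566.0, 16.9, 230.1]
ee_rot: [180.0, -0.0, 12.8]
contact_force: [0.5, 0.7, -4.5]
finger_gap: 23.6
```

Emit:
step_arm --increments "0 0 0 -0.3 0 0 0; 0 0 0 -0.7 0 0 0; 0 0 0 -1.1 0 0 0; 0 0 0 -1.5 0 0 0; 0 0 0 -2 0 0 0; 0 0 0 -2.5 0 0 0; 0 0 0 -3 0 0 0; 0 0 0 -3 0 0 0"

```text
clock: 10.9
position: [566.5, 16.9, 260.6]
ee_rot: [180.0, -0.1, 12.8]
contact_force: [0.4, -0.3, -3.5]
finger_gap: 23.5
```

```bash
python3 - <<'E'
from h import *
o=r.get_obs();print(o["position"],o["contact_force"])
p=o["position"]
for n in("side","wrist"):
    c=r.camera(n); im=c["pixels"][:,:,::-1].copy()
    for s,k in((sil(c,PB,p[0],p[1],p[2]-93.5,12.8),(0,255,0)),(sil(c,LB,p[0],p[1],p[2]-87.5,0),(255,0,0))):
        cv2.drawContours(im,cv2.findContours(s,0,2)[0],-1,k,1)
    cv2.imwrite(f"pics/g_{n}.png",im)
a=[cv2.resize(cv2.imread("pics/g_side.png")[150:300,250:400],(400,400)),cv2.resize(cv2.imread("pics/g_wrist.png")[150:430,180:460],(400,400))]
cv2.imwrite("pics/g.png",np.hstack(a))
E
```

```text
[566.53696779  16.88582876 260.63905286] [ 0.40019477 -0.26343205 -3.54230292]
```

View pics/g.png

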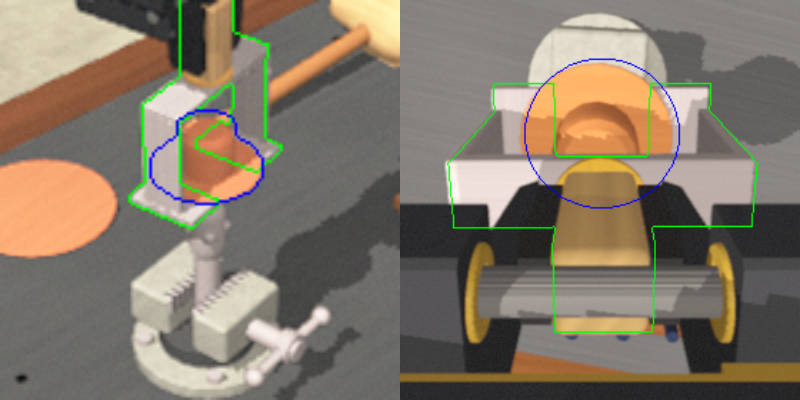

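Emit:
step_arm --increments "0 -0.16 0.29 0 0 0 0; 0 -0.47 0.86 0 0 0 0; 0 -0.95 1.7 0 0 0 0; 0 -1.6 2.9 0 0 0 0; 0 -2.4 4.3 0 0 0 0; 0 -3.2 5.7 0 0 0 0; 0 -4 7.1 0 0 0 0; 0 -4.75 8.5 0 0 0 0"

```text
clock: 11.8
position: [537.7, -78.6, 259.7]
ee_rot: [180.0, 0.0, 12.7]
contact_force: [-0.5, 0.3, -2.2]
finger_gap: 24.0
```

Emit:
step_arm --increments "0 -0.8 1.4 0 0 0 0; 0 -1.6 2.8 0 0 0 0; 0 -2.4 4.2 0 0 0 0; 0 -3.2 5.7 0 0 0 0; 0 -4 7.1 0 0 0 0; 0 -4.8 8.5 0 0 0 0; 0 -5.6 9.9 0 0 0 0; 0 -6.3 11.4 0 0 0 0"

```text
clock: 12.6
position: [501.2, -203.5, 259.7]
ee_rot: [180.0, 0.0, 12.7]
contact_force: [-0.6, 0.0, -2.9]
finger_gap: 23.8
```

```bash
python3 - <<'E'
from h import *
inc([475.6,-295.6,260.6],12.8)
E
```

```text
[-4.53  8.42 -0.09] [ 0.01  0.03 -0.07]
```

Emit:
step_arm --increments "0 -0.8 1.4 0 0 0 0; 0 -1.6 2.8 0 0 0 0; 0 -2.4 4.2 0 0 0 0; 0 -3.1 5.5 0 0 0 0; 0 -3.7 6.6 0 0 0 0; 0 -4.2 7.5 0 0 0 0; 0 -4.5 8.1 0 0 0 0; 0 -4.7 8.5 0 0 0 0"

```text
clock: 13.4
position: [475.2, -295.4, 259.6]
ee_rot: [-180.0, 0.0, 12.8]
contact_force: [0.1, -0.0, -2.7]
finger_gap: 23.9
```

Emit:
step_arm --increments "0 0 0 0.3 0 0 0; 0 0 0 1 0 0 0; 0 0 0 2 0 0 0; 0 0 0 3.5 0 0 0; 0 0 0 5 0 0 0; 0 0 0 6.5 0 0 0; 0 0 0 7.5 0 0 0; 0 0 0 8 0 0 0"

```text
clock: 14.2
position: [474.8, -294.2, 178.2]
ee_rot: [-179.9, 0.1, 12.8]
contact_force: [0.1, 0.2, -3.4]
finger_gap: 23.5
```

```bash
python3 - <<'E'
from h import *
o=r.get_obs();print(o["position"],o["contact_force"])
p=o["position"]
for n in("side","wrist"):
    c=r.camera(n); im=c["pixels"][:,:,::-1].copy()
    B=proj(c,np.array([[375.6,-395.6,26],[575.6,-395.6,26],[575.6,-195.6,26],[375.6,-195.6,26.]])); cv2.polylines(im,[np.round(B).astype(int)],True,(0,255,255),1)
    for s,k in((sil(c,PB,p[0],p[1],p[2]-93.5,12.8),(0,255,0)),(sil(c,LB,p[0],p[1],p[2]-87.5,0),(255,0,0))):
        cv2.drawContours(im,cv2.findContours(s,0,2)[0],-1,k,1)
    cv2.imwrite(f"pics/i_{n}.png",im)
a=[cv2.resize(cv2.imread("pics/i_side.png")[100:300,360:560],(400,400)),cv2.resize(cv2.imread("pics/i_wrist.png"),(400,300))]
a[1]=cv2.copyMakeBorder(a[1],0,100,0,0,0)
cv2.imwrite("pics/i.png",np.hstack(a))
E
```

```text
[ 474.80354343 -294.23856538  178.2341136 ] [ 0.08778044  0.24309785 -3.42794613]
```

View pics/i.png

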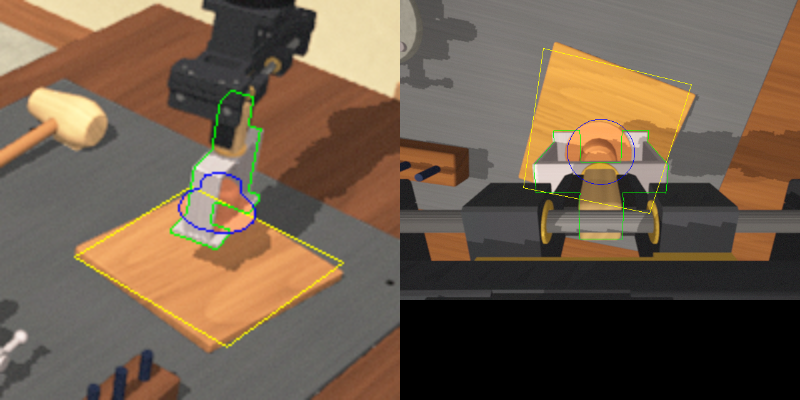

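Emit:
step_arm --increments "0 0 0 0.5 0 0 0; 0 0 0 1.3 0 0 0; 0 0 0 2.2 0 0 0; 0 0 0 3.1 0 0 0; 0 0 0 4 0 0 0; 0 0 0 4.7 0 0 0; 0 0 0 5.2 0 0 0; 0 0 0 5.4 0 0 0"

```text
clock: 15.1
position: [475.1, -294.8, 125.0]
ee_rot: [-180.0, 0.0, 12.8]
contact_force: [-0.2, -0.2, -3.2]
finger_gap: 23.8
```

Emit:
step_arm --increments "0 0 0 0.05 0 0 0; 0 0 0 0.1 0 0 0; 0 0 0 0.15 0 0 0; 0 0 0 0.2 0 0 0; 0 0 0 0.2 0 0 0"

```text
clock: 15.6
position: [475.4, -295.0, 123.8]
ee_rot: [180.0, -0.0, 12.8]
contact_force: [0.4, 0.6, -2.8]
finger_gap: 23.7
```

Emit:
step_arm --increments "0 0 0 0.05 0 0 0; 0 0 0 0.1 0 0 0; 0 0 0 0.15 0 0 0; 0 0 0 0.15 0 0 0"

```text
clock: 16.0
position: [475.3, -294.9, 122.1]
ee_rot: [-180.0, 0.0, 12.8]
contact_force: [-0.3, 0.1, -3.0]
finger_gap: 23.4
```

Emit:
step_arm --increments "0 0 0 0.05 0 0 0; 0 0 0 0.1 0 0 0; 0 0 0 0.15 0 0 0; 0 0 0 0.15 0 0 0"

```text
clock: 16.4
position: [475.3, -294.9, 120.6]
ee_rot: [-180.0, 0.0, 12.8]
contact_force: [-0.4, -0.3, -2.9]
finger_gap: 23.2
```

Emit:
step_arm --increments "0 0 0 0.05 0 0 0; 0 0 0 0.1 0 0 0; 0 0 0 0.1 0 0 0"

```text
clock: 16.7
position: [475.3, -294.9, 119.7]
ee_rot: [-180.0, 0.0, 12.8]
contact_force: [-0.5, -0.4, -3.8]
finger_gap: 23.7
```

Emit:
step_arm --increments "0 0 0 0.05 0 0 0; 0 0 0 0.1 0 0 0; 0 0 0 0.1 0 0 0"

```text
clock: 17.0
position: [475.4, -294.9, 119.6]
ee_rot: [180.0, -0.0, 12.8]
contact_force: [-2.5, 1.3, 6.0]
finger_gap: 24.1
```

Emit:
step_arm --increments "0 0 0 0.05 0 0 0; 0 0 0 0.1 0 0 0; 0 0 0 0.1 0 0 0"

```text
clock: 17.3
position: [475.6, -294.9, 119.5]
ee_rot: [180.0, -0.0, 12.8]
contact_force: [-5.4, 4.1, 16.5]
finger_gap: 23.9
```

Emit:
step_arm --increments "0 0 0 -0.05 0 0 0; 0 0 0 -0.12 0 0 0; 0 0 0 -0.12 0 0 0; 0 0 0 -0.12 0 0 0"

```text
clock: 17.7
position: [475.5, -294.9, 119.6]
ee_rot: [180.0, -0.0, 12.8]
contact_force: [-2.2, 1.5, 8.4]
finger_gap: 23.9
```

Emit:
step_arm --increments "0.35 0 0 0 0 0 0; 0.4 0 0 0 0 0 0; 0.5 0 0 0 0 0 0; 0.6 0 0 0 0 0 0; 0.7 0 0 0 0 0 0; 0.7 0 0 0 0 0 0; 0.7 0 0 0 0 0 0; 0.7 0 0 0 0 0 0"

```text
clock: 18.5
position: [475.4, -295.0, 118.9]
ee_rot: [180.0, -0.0, 12.8]
contact_force: [-1.0, 0.1, -0.1]
finger_gap: 61.7
```

```bash
python3 - <<'E'
from h import *
c=r.camera("wrist"); cv2.imwrite("pics/j.png",c["pixels"][:,:,::-1])
E
```

```text
(no output)
```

View pics/j.png

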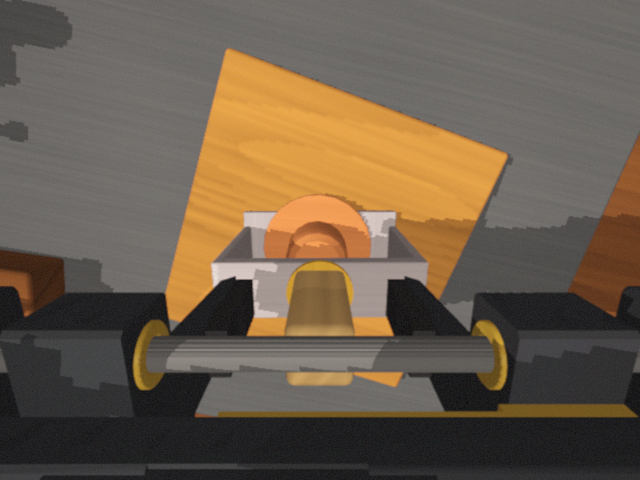

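Emit:
step_arm --increments "0.7 0 0 -0.5 0 0 0; 0.7 0 0 -1.5 0 0 0; 0.7 0 0 -3 0 0 0; 0.7 0 0 -5 0 0 0; 0.7 0 0 -8 0 0 0; 0.7 0 0 -11 0 0 0; 0.7 0 0 -14 0 0 0; 0.7 0 0 -16 0 0 0"

```text
clock: 19.35
position: [476.0, -295.3, 282.2]
ee_rot: [179.9, -0.1, 12.8]
contact_force: [0.7, -0.4, 0.6]
finger_gap: 61.8
```

Emit:
step_arm --increments "0.7 0 0 0 0 0 0; 0.7 0 0 0 0 0 0; 0.7 0 0 0 0 0 0; 0.7 0 0 0 0 0 0"

```text
clock: 19.75
position: [474.7, -294.6, 277.8]
ee_rot: [-179.9, 0.1, 12.8]
contact_force: [0.0, 0.0, -0.4]
finger_gap: 61.8
```

```bash
python3 - <<'E'
from h import *
o=r.get_obs();print(o["position"],o["contact_force"])
p=[475.5,-294.9]
for n in("side","wrist"):
    c=r.camera(n); im=c["pixels"][:,:,::-1].copy()
    for s,k in((sil(c,PB,p[0],p[1],26,12.8),(0,255,0)),(sil(c,LB,p[0],p[1],32,0),(255,0,0))):
        cv2.drawContours(im,cv2.findContours(s,0,2)[0],-1,k,1)
    cv2.imwrite(f"pics/k_{n}.png",im)
a=[cv2.resize(cv2.imread("pics/k_side.png")[100:300,360:560],(400,400)),cv2.copyMakeBorder(cv2.resize(cv2.imread("pics/k_wrist.png"),(400,300)),0,100,0,0,0)]
cv2.imwrite("pics/k.png",np.hstack(a))
E
```

```text
[ 474.71978938 -294.63102046  277.75991492] [ 0.00364275  0.00063125 -0.39647738]
```

View pics/k.png

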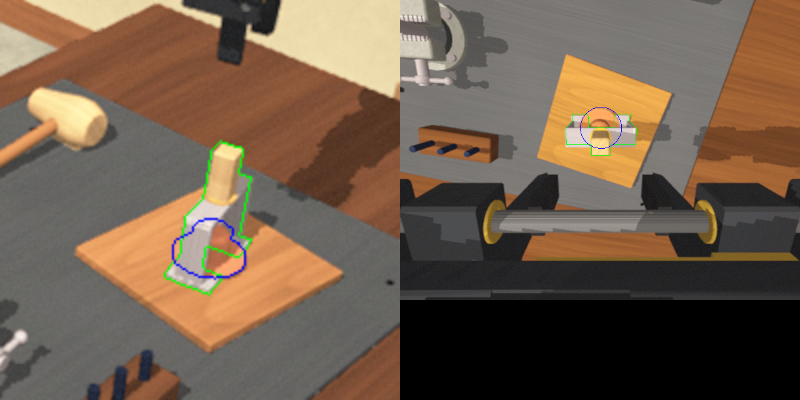

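```bash
python3 -c "
from cell import r
print(r.close_job())"
```

```text
the job is handed in; nothing more can be done
None
```

I pulled the copper lid off its stake with the stirrup puller, stood the puller on the board with the lid still in it, let go, and handed the job in. The interface reports no verdict.

- **Hooking and pulling:** I gripped the puller by its handle and slid its feet under the lid's rim. It came free at about 13 N on the wrist. I then lifted it about 50 mm above its seat.
- **Placing:** I carried it slowly to the board, at about x 475, y -295 mm. The highest wrist force I read while setting it down was 17 N. I backed off about 1 mm, opened the fingers and raised the gripper about 160 mm.
- **Last check:** After release, the side and wrist views showed the puller matching an upright outline near the board's middle, with the lid lying in it a few millimetres off centre. The gripper was clear, at about zero force, when I handed in at about 20 s.
- **What disagreed:** The trained networks missed or mislabelled the lid a few times, so I took its position from its colour and outline. In the side view the lid's crown showed about 3 mm lower than the outline model. The board sits within about 10 mm of where I measured it and is slightly turned.
- **Not checked at the end:** I took no last picture of the spare lid, but nothing came near it.

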